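# Lower the wafer lift with its release valve

## Task

Lower the raised wafer stage gently until it rests fully on its stops: push the red pin of the release lever anticlockwise (seen from above) only a fraction of a turn, just until the stage starts to sink, and let it come down slowly, at one to two centimetres a second. Then push the lever back until the valve is snugly and fully shut, without forcing it past its soft seat, and let go. Never push on the stage itself, and leave the things standing around undisturbed.

Things in the scene. Friction and masses are not known exactly. Their poses are not given: they have to be found in the camera images.
- lift: Wafer lift, fixed to the table: aluminium base plate 200 (x) by 420 (y) by 20 mm high, origin at the centre of its underside. At local (0, 130) mm stands a black 80 mm cylinder with the ram, ringed by four rubber-topped posts, the stage's stops, 105 mm above the table. At local (-20, -110) mm stands the black valve block, 70 x 70 mm, top 70 mm above the table, with the lever on it.
- lever: Release lever: steel bar 14 mm wide, top 87 mm above the table, reaching 85 mm from the spindle along its own -x, with an upright round red pin of 14 mm diameter at its end, 60 mm tall. Origin on the spindle axis, 72 mm above the table. When shut its axes are parallel to the lift's. Stiff: about 5 N on the pin turns it; it stays where it is left.
- pin_top (a point): Centre of the top of the red pin, on the pin's axis, 147 mm above the table and 85 mm from the spindle axis. The pin may be pushed with a finger from either side, straddled with the fingers open, or lightly pinched, from above.
- spindle (a point): A point on the upright turning axis of the valve, 87 mm above the table.
- valve (a joint): Turn of the lever, rad: 0 shut, growing anticlockwise from above, stop at 1.4. Somewhere from 0.1 to 0.75, each time different, the stage starts to sink, at once with 10 to 15 mm/s; each further 0.1 adds about 20 mm/s; turned well back it stops. Past shut an elastic seat yields, about 8 N per mm at the pin, and is crushed at -0.04 (about 32 N). 10 to 20 N at the pin shuts it snugly.
- ram (a joint): Height of the stage above its stops in m: 0 is fully down, 0.045 to 0.08 at the start, growing upwards.
- stage: The stage on the ram: a black plate 130 x 130 x 16 mm with a smaller step, a round chuck and a shiny 150 mm wafer disc, 45 mm high in all. Origin at the centre of its underside, which is 105 mm above the table when fully down; z up.
- stage_top (a point): Centre of the wafer's upper face, 45 mm above the stage's underside (150 mm above the table when fully down).
- objective: Bystander: a steel microscope objective standing upright, 34 mm diameter, 60 mm high, origin at the centre of its underside.
- bottle: Bystander: a small closed white bottle with a blue cap, 40 mm diameter, 85 mm high, origin at the centre of its underside.
- carrier: Bystander: a flat round blue wafer carrier, 110 mm diameter, 22 mm high, origin at the centre of its underside.
- driver: Bystander: an orange-handled screwdriver lying on the table along its x axis, origin at its middle, underside.

How it is judged:
By the outcome, as a careful person would: the job done as asked, in the order asked, and still so for the second after the job is handed in, with the robot touching nothing.
It also fails if it takes over 72 s, if anything falls off the work surface, if the arm or the gripper's body presses on something with over 40 N, if the wrist force passes 120 N, or if a joint passes its speed limit or range.

## Robot

A 7-joint arm with a two-finger parallel gripper is mounted at the origin on the work surface. World frame = base frame: x ahead of the robot, y to its left, z up, the work surface at z = 0. Lengths are in m, angles in rad, forces in N, time in s.
With the tool pointing down it reaches from about 0.425 to 0.875 m from the base axis. Payload 8.4 kg.
Tool frame: the origin (TCP) lies between the finger pads; the fingertips stand 17 mm ahead of it and the grasp point (between the pads) lies 2 mm behind it (bot.tcp_to_tips is the distance from the TCP to the fingertips, in m); z points along the fingers, x is the direction in which the jaws open and shut, and the axes are right-handed (so a half turn about z gives the same grasp; the last joint's range is limited). The gripper opens to 85 mm and grips with 20 to 120 N. Pads are 22 mm wide; open, the fingers measure 114 mm over their backs; the gripper's body (76 mm by 85 mm) begins 54 mm behind the grasp point. The pads swing forward as they close: fully open they stand 13 mm farther back than shut.
Start: joints at [-1.41, 0.333, 0.04, 1.465, -0.013, 1.343, -0.059], TCP at [0.167, 0.628, 0.248] pointing down, gripper open.
Joint ranges: [-2.58, 2.58], [-0.38, 2.09], [-1.3, 1.39], [0.25, 2.4], [-1.5, 4.64], [0.08, 2.09], [-2.65, 2.65]. Speed limits (rad/s): [2.22, 2.22, 2.79, 2.79, 3.14, 3.14, 3.14].

## Interface

Orientations are given as a unit quaternion [x, y, z, w].
In Python, from bench import sensors, imaging, workorder, bot gives the robot as it stands.
- The arm moves only by the shell command python3 -m crank 'ROWS' [OPENING]. ROWS is JSON, a list that holds one entry, the list of rows, each a list of 6 numbers: the shift along the tool's x, y, z in units of 30 mm (1.0 is 30 mm), then the turn, a rotation vector about the tool's x, y, z in degrees. A call has 1 to 8 rows; each row is the pose to reach, as a shift and turn from the pose commanded when the call began, along the tool's axes at that moment; what a row does not reach only later rows make up. A row lasts 1/12 s, in which the tool goes at most 41.7 mm and 7.16 degrees, less where a joint would pass 70% of its speed; a pose out of reach is approached as far as the arm can. A call with a gripper value outside its range is refused whole. OPENING is the finger opening in mm, from 0 to 85.4, set as the call begins (- or left out, the last holds). The fingers move at their own pace and stop on an object; the grip force is fixed at half the most. Time passes only in rows, so rows that repeat a pose let the fingers close. It gives the time, the measured TCP pose, the force and the opening at its end, in the units of the state.
- sensors.get_state(): the state, without advancing time (a new reading comes with each control period).
- imaging.snapshot(name): name is "scene" or "top" or "wrist"; returns the picture (400x640x3 uint8, red, green, blue); there is no depth.
- imaging.camera_model(name): a dict with "mtx" (3x3 intrinsics, pixels), "cam_to_world" (4x4, takes a point from camera to world coordinates); the wrist camera has in their place "hand_eye" (4x4, takes a point from camera to tool coordinates, whose origin is the TCP and whose axes are the tool frame's). Camera axes: x right, y up, looking along -z (the intrinsics and any distortion apply to the point x, -y, -z); pixel columns grow to the right and rows downward; lengths in m; the calibration is good to about 2 mm. A picture is of the moment at which its call begins: read the wrist's pose just before it. camera_model takes no time and is no camera call.
- workorder.finish_job(): hands the job in, once; it reports no verdict.
The state is a dict: "time": time; "q": joint angles; "qd": joint speeds; "joint_torque": joint torques, N m; "tcp_pos": TCP position; "tool_rot": TCP orientation; "force": force on the tool from outside, world axes, zero at the start; "wrist_torque": the same for the moment, N m; "width": opening from 0.0 (shut) to 1.0 (fully open).
Only numpy, scipy, OpenCV 4.12 (cv2) and the standard library are available. Lean on these libraries where they do the work, as an engineer would, in place of code of your own. Each camera call takes 0.05 s, during which the arm holds its last target.

## Working session

There is one attempt and no reset: what is moved stays moved. The work goes in short steps, Python scripts to look and compute and a shell command to move; the robot and the scene stay as the last step left them, time stands still between calls to the robot, and variables do not carry over. Pictures are saved under pics/ and viewed, and the job is handed in when it is done.

```bash
ls; mkdir -p pics; python3 - <<'E'
from bench import sensors, imaging, workorder, bot
import cv2
s=sensors.get_state()
for k,v in s.items(): print(k,v)
for n in ["scene","top","wrist"]:
    im=imaging.snapshot(n); cv2.imwrite(f"pics/{n}0.png",im[:,:,::-1])
    print(n,imaging.camera_model(n))
print(bot.tcp_to_tips)
E
```

```text
pics
time 0.0
q [-1.41020827  0.33389863  0.03986966  1.4662664  -0.01338951  1.34331694
 -0.05852407]
qd [ 8.49690169e-05 -2.28144782e-03 -1.40831030e-03  1.05643725e-03
 -1.22288402e-05 -6.03509883e-04 -1.43904911e-03]
joint_torque [-4.41479478e-04 -6.58551049e+01  1.36512101e+00 -4.05561197e+01
  1.67057599e-02  1.25105205e-02 -1.18819037e-05]
tcp_pos [0.16688526 0.62776382 0.24743152]
tool_rot [ 7.92751120e-01  6.09544915e-01 -6.05645097e-04  5.40499301e-04]
force [0.30130826 0.54765211 0.01319589]
wrist_torque [ 0.0057447   0.01341731 -0.01341602]
width 1.0014701756847386
scene {'mtx': array([[402.26199966,   0.        , 319.79643936],
       [  0.        , 402.26199966, 200.93788834],
       [  0.        ,   0.        ,   1.        ]]), 'cam_to_world': array([[-0.01277113, -0.60668947,  0.79483633,  1.34685033],
       [ 0.99990551, -0.00370512,  0.01323803,  0.00599168],
       [-0.00508641,  0.79493029,  0.60667946,  0.69476186],
       [ 0.        ,  0.        ,  0.        ,  1.        ]])}
top {'mtx': array([[516.38921078,   0.        , 325.43534339],
       [  0.        , 
[... 268 characters left out ...]
       [-1.56036158e-03,  1.05334430e-01,  9.94435630e-01,
         1.44109815e+00],
       [ 0.00000000e+00,  0.00000000e+00,  0.00000000e+00,
         1.00000000e+00]])}
wrist {'mtx': array([[297.44925984,   0.        , 318.03919434],
       [  0.        , 297.44925984, 203.29210805],
       [  0.        ,   0.        ,   1.        ]]), 'hand_eye': array([[ 9.99999762e-01,  1.48165442e-05,  6.89407063e-04,
        -6.86723067e-04],
       [ 2.26499007e-04, -9.51355436e-01, -3.08095413e-01,
        -7.83323720e-02],
       [ 6.51306247e-04,  3.08095496e-01, -9.51355213e-01,
        -1.26375120e-01],
       [ 0.00000000e+00,  0.00000000e+00,  0.00000000e+00,
         1.00000000e+00]])}
0.017
```

View pics/scene0.png

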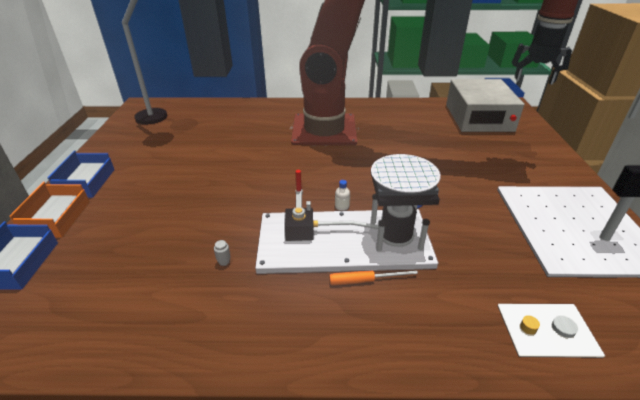

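View pics/top0.png

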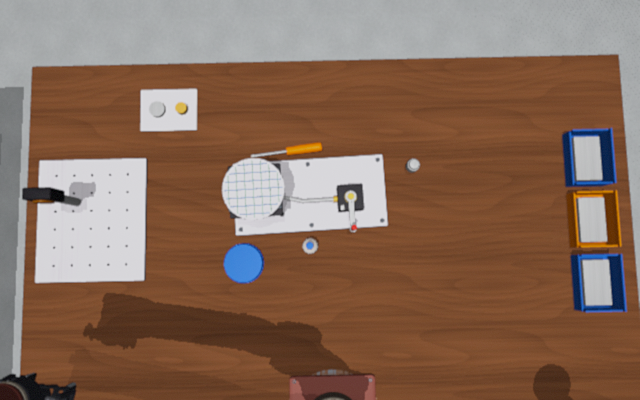

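View pics/wrist0.png

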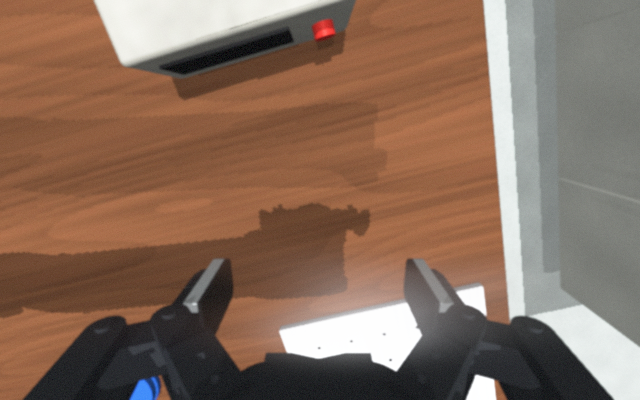

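The scene view has the pin at about (298,172), the stage at (405,175) and the screwdriver at (375,277). The top view has the pin at about (353,228), the spindle at (350,197), the bottle at (310,245) and the carrier at (243,263). I'll zoom in on both.

```bash
python3 - <<'E'
import cv2
a=cv2.imread("pics/scene0.png")[155:295,240:450]; cv2.imwrite("pics/sc_z.png",cv2.resize(a,None,fx=3.8,fy=3.8,interpolation=cv2.INTER_CUBIC))
a=cv2.imread("pics/top0.png")[140:290,215:425]; cv2.imwrite("pics/tp_z.png",cv2.resize(a,None,fx=3.8,fy=3.8,interpolation=cv2.INTER_CUBIC))
E
```

```text
(no output)
```

View pics/sc_z.png

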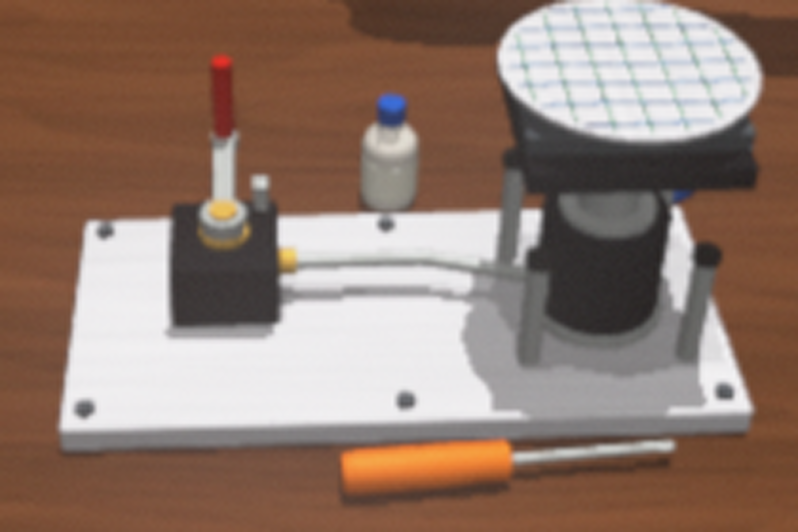

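View pics/tp_z.png

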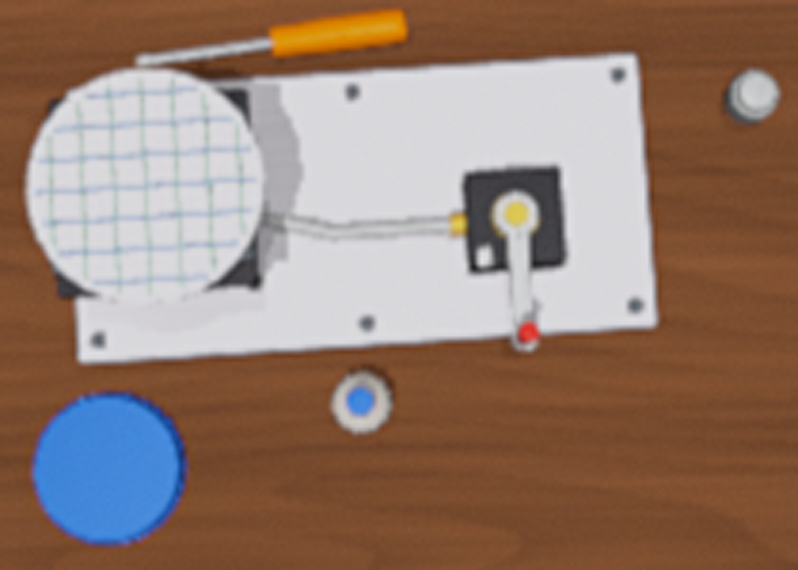

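```bash
cat > h.py <<'E'
import numpy as np
from bench import imaging
def ray(cam,px,T=None):
    m=imaging.camera_model(cam); K=m["mtx"]
    C=m["cam_to_world"] if T is None else T@m["hand_eye"]
    d=np.linalg.inv(K)@np.array([px[0],px[1],1.]); d=np.array([d[0],-d[1],-d[2]])
    d=C[:3,:3]@d; return C[:3,3],d/np.linalg.norm(d)
def tri(rs):
    A=0;b=0
    for o,d in rs:
        P=np.eye(3)-np.outer(d,d);A=A+P;b=b+P@o
    x=np.linalg.solve(A,b); return x,[np.linalg.norm((np.eye(3)-np.outer(d,d))@(x-o)) for o,d in rs]
def atz(r,z): o,d=r; return o+d*(z-o[2])/d[2]
E
python3 - <<'E'
from h import *
S=lambda x,y:ray("scene",((x+.5)/3.8-.5+240,(y+.5)/3.8-.5+155))
T=lambda x,y:ray("top",((x+.5)/3.8-.5+215,(y+.5)/3.8-.5+140))
for n,s,t in [("pin",(221,60),(528,332)),("spindle",(221,211),(516,214)),("wafer",(630,68),(145,186)),("bottletop",(392,100),(360,401))]:
    print(n,tri([S(*s),T(*t)]))
P=atz(T(*(528,332)),.147);Q=atz(T(516,214),.092);print("top-only",P,Q)
c=[atz(T(*p),.02) for p in [(637,55),(657,325),(79,362)]];print(c)
u=c[1]-c[0];print("yaw",np.degrees(np.arctan2(-u[1],-u[0])), np.linalg.norm(u)); v=c[2]-c[1];print(np.degrees(np.arctan2(-v[0],v[1])),np.linalg.norm(v))
c=[atz(S(*p),.02) for p in [(62,432),(748,412),(87,221)]];print(c)
v=c[1]-c[0];print(np.degrees(np.arctan2(-v[0],v[1])),np.linalg.norm(v))
for n,p,z in [("bottle",(360,401),.085),("carrier",(109,468),.022),("obj",(753,95),.06),]: print(n,atz(T(*p),z))
E
```

```text
pin (array([ 0.50771647, -0.0622401 ,  0.14933801]), [np.float64(9.327607178465311e-05), np.float64(9.327607178466848e-05)])
spindle (array([ 0.59280467, -0.05945471,  0.09110169]), [np.float64(0.0001320029166479815), np.float64(0.000132002916647965)])
wafer (array([0.60238546, 0.18194307, 0.20607399]), [np.float64(0.0006239719568560499), np.float64(0.0006239719568560558)])
bottletop (array([0.46603371, 0.05180826, 0.08941859]), [np.float64(0.000832967786643758), np.float64(0.0008329677866437513)])
top-only [ 0.50784889 -0.06245988  0.147     ] [ 0.59269447 -0.05927818  0.092     ]
[array([ 0.71681185, -0.1547991 ,  0.02      ]), array([ 0.51794673, -0.1629051 ,  0.02      ]), array([0.49979372, 0.25598372, 0.02      ])]
yaw 2.3341563156997123 0.19903025268175242
2.481423840410957 0.4192819777053995
[array([ 0.71576027, -0.15043861,  0.02      ]), array([0.69613144, 0.26204711, 0.02      ]), array([ 0.51580898, -0.16070643,  0.02      ])]
2.72446135119241 0.41295249267961287
bottle [0.46610262 0.05111725 0.085     ]
carrier [0.42320146 0.23424687 0.022     ]
obj [ 0.67826881 -0.23196792  0.06      ]
```

```bash
cat >> h.py <<'E'
from bench import sensors
from scipy.spatial.transform import Rotation as Ro
def to(target,xang=None):
    s=sensors.get_state();R=Ro.from_quat(s["tool_rot"])
    d=R.inv().apply(np.array(target)-s["tcp_pos"])/.03
    rv=0
    if xang is not None:
        a=np.radians(xang);x=np.array([np.cos(a),np.sin(a),0]);z=np.array([0,0,-1.])
        G=Ro.from_matrix(np.stack([x,np.cross(z,x),z],1)); rv=np.degrees((R.inv()*G).as_rotvec())
    print("t",round(s["time"],2),"tcp",np.round(s["tcp_pos"],4),"shift",np.round(d,3),"turn",np.round(rv,2))
E
python3 -c "
from h import *
to([.40,.30,.28],92)"
```

```text
t 0.15 tcp [0.1669 0.6279 0.2476] shift [-8.568 10.316 -1.067] turn [ -0.     0.07 -16.89]
```

```bash
python3 -m crank '[[[-8.57,10.3,-1.07,0,0,-16.9],[-8.57,10.3,-1.07,0,0,-16.9],[-8.57,10.3,-1.07,0,0,-16.9],[-8.57,10.3,-1.07,0,0,-16.9],[-8.57,10.3,-1.07,0,0,-16.9],[-8.57,10.3,-1.07,0,0,-16.9],[-8.57,10.3,-1.07,0,0,-16.9],[-8.57,10.3,-1.07,0,0,-16.9]]]' 32; python3 -c "
from h import *
to([.507,-.062,.21],92)"
```

```text
time: 0.82
tcp_pos: [0.36, 0.3551, 0.275]
tool_rot: [0.695, 0.719, 0.0, -0.0]
force: [0.3, 0.4, -0.1]
width: 0.374
t 0.82 tcp [0.36   0.3551 0.275 ] shift [-14.069   4.411   2.162] turn [-0.01 -0.01  0.01]
```

```bash
python3 -m crank '[[[-14.07,4.4,0.5,0,0,0],[-14.07,4.4,0.5,0,0,0],[-14.07,4.4,0.5,0,0,0],[-14.07,4.4,0.5,0,0,0],[-14.07,4.4,0.5,0,0,0],[-14.07,4.4,0.5,0,0,0],[-14.07,4.4,0.5,0,0,0],[-14.07,4.4,0.5,0,0,0]]]'; python3 -c "
from h import *
to([.507,-.062,.21],92)"
```

```text
time: 1.48
tcp_pos: [0.4698, 0.0408, 0.2636]
tool_rot: [0.695, 0.719, 0.0, -0.0]
force: [0.7, 1.3, -0.8]
width: 0.377
t 1.48 tcp [0.4698 0.0408 0.2636] shift [-3.468  1.118  1.785] turn [ 0.02 -0.03  0.01]
```

```bash
python3 -m crank '[[[-3.5,1.1,1.8,0,0,0],[-3.5,1.1,1.8,0,0,0],[-3.5,1.1,1.8,0,0,0],[-3.5,1.1,1.8,0,0,0],[-3.5,1.1,1.8,0,0,0],[-3.5,1.1,1.8,0,0,0],[-3.5,1.1,1.8,0,0,0]]]'; python3 - <<'E'
from h import *
import cv2
to([.508,-.062,.20],92)
s=sensors.get_state()
np.savez("w1.npz",p=s["tcp_pos"],q=s["tool_rot"])
im=imaging.snapshot("wrist"); cv2.imwrite("pics/w1.png",im[:,:,::-1])
im=imaging.snapshot("scene")[100:300,200:460]; cv2.imwrite("pics/s1.png",cv2.resize(im[:,:,::-1],None,fx=3,fy=3))
E
```

```text
time: 2.07
tcp_pos: [0.5066, -0.0596, 0.2099]
tool_rot: [0.694, 0.72, 0.0, -0.0]
force: [0.2, 0.6, 0.1]
width: 0.371
t 2.07 tcp [ 0.5066 -0.0596  0.2099] shift [-0.083  0.044  0.33 ] turn [ 0.02 -0.03  0.12]
```

View pics/w1.png

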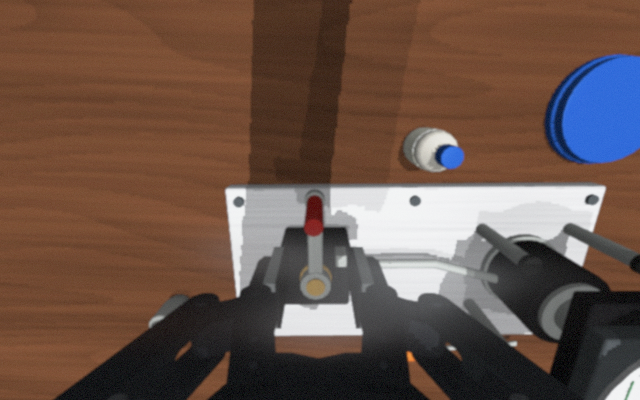

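View pics/s1.png

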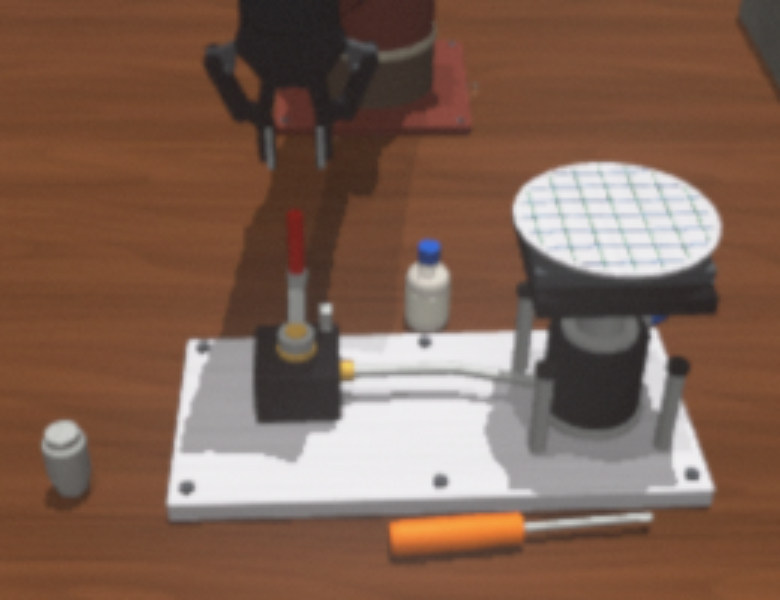

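```bash
cat >> h.py <<'E'
def proj(cam,X,T=None):
    m=imaging.camera_model(cam);C=m["cam_to_world"] if T is None else T@m["hand_eye"]
    c=np.linalg.inv(C)@np.append(X,1);c=np.array([c[0],-c[1],-c[2]]);u=m["mtx"]@c;return u[:2]/u[2]
def pose(p,q):
    T=np.eye(4);T[:3,:3]=Ro.from_quat(q).as_matrix();T[:3,3]=p;return T
E
python3 - <<'E'
from h import *
w=np.load("w1.npz");T=pose(w["p"],w["q"])
for X in [(.5077,-.0622,.147),(.5928,-.0594,.091),(.466,.0511,.085)]: print(proj("wrist",X,T))
print(atz(ray("wrist",(314,228),T),.147),atz(ray("wrist",(316,287),T),.091))
print(tri([ray("wrist",(314,228),T),ray("top",(528.5/3.8-.5+215,332.5/3.8-.5+140))]))
E
```

```text
[315.49422499 228.6080991 ]
[315.88974445 288.25227849]
[451.48310116 159.18124603]
[ 0.50728637 -0.06324176  0.147     ] [ 0.59141342 -0.05934268  0.091     ]
(array([ 0.50800223, -0.06290127,  0.14514757]), [np.float64(0.0003444682972221898), np.float64(0.00034446829722217695)])
```

```bash
python3 -m crank '[[[-0.03,0.03,0.8,0,0,0],[-0.03,0.03,1.6,0,0,0],[-0.03,0.03,2.4,0,0,0],[-0.03,0.03,2.83,0,0,0],[-0.03,0.03,2.83,0,0,0],[-0.03,0.03,2.83,0,0,0]]]' 22; python3 - <<'E'
from h import *
import cv2
to([.508,-.0627,.125],92)
s=sensors.get_state();print(s["force"],s["width"])
im=imaging.snapshot("wrist")[140:380,190:450]; cv2.imwrite("pics/w2.png",cv2.resize(im[:,:,::-1],None,fx=2.5,fy=2.5))
E
```

```text
time: 2.67
tcp_pos: [0.5072, -0.0611, 0.1249]
tool_rot: [0.694, 0.72, -0.0, -0.0]
force: [0.7, -0.1, 0.8]
width: 0.258
t 2.67 tcp [ 0.5072 -0.0611  0.1249] shift [-0.053  0.023 -0.005] turn [-0.04  0.01  0.08]
[ 0.71569687 -0.05814189  0.82762653] 0.25847751233200456
```

View pics/w2.png

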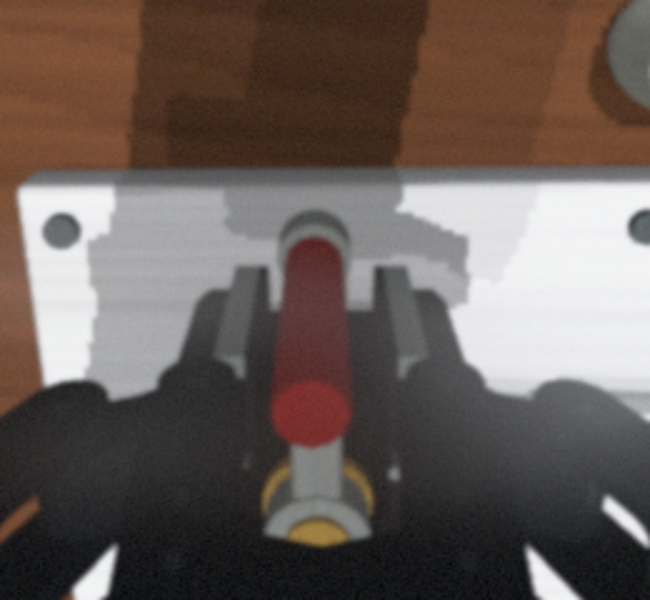

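Looking at the zoomed wrist view, the pin is centred between the pads with about 4 mm of clearance on each side. Next I'll make contact and measure the baseline.

```bash
cat >> h.py <<'E'
S=np.array([.5926,-.0594]);YAW=np.radians(2.3)
def arc(phi,off=.004,z=.125):
    th=np.pi+YAW+phi; t=np.array([-np.sin(th),np.cos(th)])
    p=S+.085*np.array([np.cos(th),np.sin(th)])+off*t
    to([p[0],p[1],z],np.degrees(th)-90)
import cv2,os
def look(save=None,f0="ref.npy"):
    s=sensors.get_state();im=imaging.snapshot("scene")
    g=cv2.cvtColor(im,cv2.COLOR_RGB2GRAY)
    if not os.path.exists(f0): np.save(f0,g)
    r=np.load(f0)
    t=r[160:194,372:440]   # wafer template
    m=cv2.matchTemplate(g[150:245,362:450],t,cv2.TM_CCOEFF_NORMED);_,v,_,(x,y)=cv2.minMaxLoc(m)
    def sub(a,b,c): d=a-2*b+c; return 0 if d==0 else .5*(a-c)/d
    yy=y+(sub(m[y-1,x],m[y,x],m[y+1,x]) if 0<y<m.shape[0]-1 else 0)
    print("LOOK t %.2f rowshift %.2f score %.3f F %s"%(s["time"],yy-10,v,np.round(s["force"],1)))
    if save: cv2.imwrite(save,cv2.resize(im[100:300,200:460,::-1],None,fx=3,fy=3))
E
python3 - <<'E'
from h import *
look()
arc(0,.002);arc(.07,.004)
w=proj("scene",(.602,.182,.206));w2=proj("scene",(.602,.182,.150));print(w,w2)
E
```

```text
LOOK t 2.72 rowshift 0.04 score 1.000 F [-0.6 -1.3 -0.4]
t 2.77 tcp [ 0.5082 -0.0614  0.126 ] shift [-0.114 -0.02   0.033] turn [ 0.11 -0.02 -0.25]
t 2.77 tcp [ 0.5082 -0.0614  0.126 ] shift [-0.379 -0.003  0.033] turn [ 0.11 -0.01 -4.26]
[405.12610418 172.47393353] [402.10022434 192.98487809]
```

```bash
python3 -m crank '[[[-0.1,0,0,0,0,-1],[-0.2,0,0,0,0,-2],[-0.3,0,0,0,0,-3],[-0.38,0,0,0,0,-4],[-0.38,0,0,0,0,-4],[-0.38,0,0,0,0,-4]]]'; python3 - <<'E'
from h import *
look("pics/s2.png");arc(.07)
s=sensors.get_state()
im=imaging.snapshot("wrist")[140:380,190:450]; cv2.imwrite("pics/w3.png",cv2.resize(im[:,:,::-1],None,fx=2.5,fy=2.5))
E
```

```text
time: 3.27
tcp_pos: [0.5078, -0.0735, 0.1248]
tool_rot: [0.669, 0.743, -0.0, 0.0]
force: [0.5, 1.1, 0.7]
width: 0.261
LOOK t 3.27 rowshift 0.04 score 1.000 F [0.5 1.1 0.7]
t 3.32 tcp [ 0.5077 -0.0735  0.1246] shift [ 0.024  0.032 -0.012] turn [-0.01  0.02 -0.33]
```

View pics/w3.png

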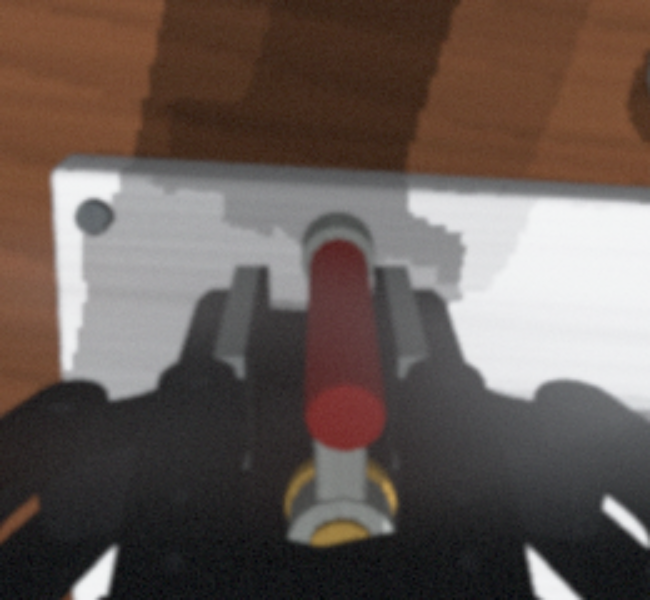

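```bash
python3 -m crank '[[[-0.03,0.002,0,0,0,-0.57],[-0.057,0.003,0,0,0,-1.15],[-0.057,0.003,0,0,0,-1.15]]]'; python3 -c "
from h import *
look();arc(.09)"
```

```text
time: 3.62
tcp_pos: [0.5078, -0.0746, 0.1245]
tool_rot: [0.661, 0.75, -0.0, -0.0]
force: [-0.7, 2.9, 0.9]
width: 0.26
LOOK t 3.62 rowshift 0.04 score 1.000 F [-0.7  2.9  0.9]
t 3.67 tcp [ 0.5078 -0.0746  0.1245] shift [ 0.002  0.035 -0.016] turn [-0.03 -0.02 -0.27]
```

```bash
python3 -m crank '[[[-0.03,0.002,0,0,0,-0.57],[-0.057,0.003,0,0,0,-1.15],[-0.057,0.003,0,0,0,-1.15]]]'; python3 -c "
from h import *
look();arc(.11)"
```

```text
time: 3.92
tcp_pos: [0.5081, -0.0767, 0.1245]
tool_rot: [0.654, 0.757, -0.0, -0.0]
force: [0.0, 3.8, -1.4]
width: 0.256
LOOK t 3.92 rowshift 0.04 score 1.000 F [ 0.   3.8 -1.4]
t 3.97 tcp [ 0.5081 -0.0767  0.1245] shift [ 0.014  0.036 -0.016] turn [-0.02  0.   -0.28]
```

```bash
python3 -m crank '[[[-0.03,0.002,0,0,0,-0.57],[-0.057,0.003,0,0,0,-1.15],[-0.057,0.003,0,0,0,-1.15]]]'; python3 -c "
from h import *
look();arc(.13)"
```

```text
time: 4.22
tcp_pos: [0.5085, -0.0784, 0.1245]
tool_rot: [0.646, 0.763, -0.0, -0.0]
force: [-0.4, 2.5, -0.9]
width: 0.258
LOOK t 4.22 rowshift 0.04 score 1.000 F [-0.4  2.5 -0.9]
t 4.27 tcp [ 0.5085 -0.0784  0.1245] shift [ 0.017  0.036 -0.015] turn [-0.02  0.01 -0.28]
```

```bash
python3 -m crank '[[[-0.03,0.002,0,0,0,-0.57],[-0.057,0.003,0,0,0,-1.15],[-0.057,0.003,0,0,0,-1.15]]]'; python3 -c "
from h import *
look('pics/s3.png');arc(.15)"
```

```text
time: 4.52
tcp_pos: [0.5089, -0.0801, 0.1246]
tool_rot: [0.638, 0.77, -0.0, -0.0]
force: [-1.4, 3.3, -1.2]
width: 0.258
LOOK t 4.52 rowshift 0.04 score 1.000 F [-1.4  3.3 -1.2]
t 4.57 tcp [ 0.5089 -0.0801  0.1245] shift [ 0.017  0.036 -0.015] turn [-0.02  0.01 -0.28]
```

```bash
python3 -m crank '[[[-0.03,0.002,0,0,0,-0.57],[-0.057,0.003,0,0,0,-1.15],[-0.057,0.003,0,0,0,-1.15]]]'; python3 -c "
from h import *
look();arc(.17)"
```

```text
time: 4.82
tcp_pos: [0.5094, -0.0817, 0.1246]
tool_rot: [0.631, 0.776, -0.0, 0.0]
force: [-0.7, 3.4, -2.5]
width: 0.258
LOOK t 4.82 rowshift 0.04 score 1.000 F [-0.7  3.4 -2.5]
t 4.87 tcp [ 0.5094 -0.0818  0.1246] shift [ 0.017  0.035 -0.015] turn [-0.01  0.01 -0.27]
```

View pics/s3.png

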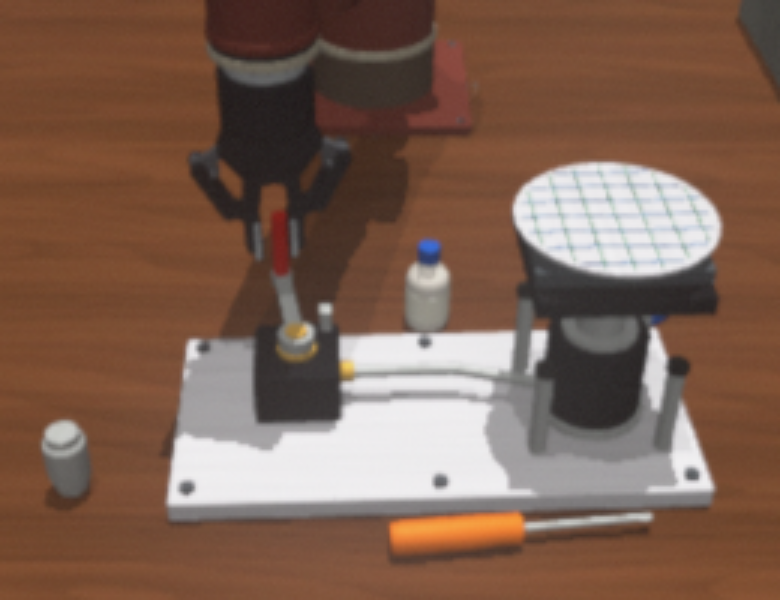

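The lever is turning and the stage hasn't moved yet. I'll keep going, chaining a few typed steps with a guard that stops as soon as the stage moves.

```bash
sed -i 's/^    if save: cv2/    ok=abs(yy-10.04)<0.25\n    if save: cv2/' h.py; echo '    return ok' >> h.py; cat > still.py <<'E'
from h import *
import sys
sys.exit(0 if look() else 1)
E
python3 -m crank '[[[-0.03,0.002,0,0,0,-0.57],[-0.057,0.003,0,0,0,-1.15],[-0.057,0.003,0,0,0,-1.15]]]' && python3 still.py && python3 -m crank '[[[-0.03,0.002,0,0,0,-0.57],[-0.057,0.003,0,0,0,-1.15],[-0.057,0.003,0,0,0,-1.15]]]' && python3 still.py && python3 -m crank '[[[-0.03,0.002,0,0,0,-0.57],[-0.057,0.003,0,0,0,-1.15],[-0.057,0.003,0,0,0,-1.15]]]' && python3 still.py
python3 -c "
from h import *
arc(.23)"
```

```text
time: 5.12
tcp_pos: [0.5098, -0.0834, 0.1246]
tool_rot: [0.623, 0.782, -0.0, 0.0]
force: [-0.7, 3.1, -3.1]
width: 0.26
LOOK t 5.12 rowshift 0.04 score 1.000 F [-0.7  3.1 -3.1]
time: 5.42
tcp_pos: [0.5104, -0.0851, 0.1247]
tool_rot: [0.615, 0.789, -0.0, 0.0]
force: [-1.9, 3.9, -3.0]
width: 0.254
LOOK t 5.42 rowshift 0.04 score 1.000 F [-1.9  3.9 -3. ]
time: 5.72
tcp_pos: [0.5109, -0.0867, 0.1247]
tool_rot: [0.607, 0.795, -0.0, 0.0]
force: [-0.9, 4.0, -2.9]
width: 0.262
LOOK t 5.72 rowshift 0.04 score 1.000 F [-0.9  4.  -2.9]
t 5.77 tcp [ 0.5109 -0.0867  0.1247] shift [ 0.016  0.034 -0.011] turn [ 0.    0.01 -0.26]
```

```bash

python3 -m crank '[[[-0.03,0.002,0,0,0,-0.57],[-0.057,0.003,0,0,0,-1.15],[-0.057,0.003,0,0,0,-1.15]]]' && python3 still.py && python3 -m crank '[[[-0.03,0.002,0,0,0,-0.57],[-0.057,0.003,0,0,0,-1.15],[-0.057,0.003,0,0,0,-1.15]]]' && python3 still.py && python3 -m crank '[[[-0.03,0.002,0,0,0,-0.57],[-0.057,0.003,0,0,0,-1.15],[-0.057,0.003,0,0,0,-1.15]]]' && python3 still.py && python3 -m crank '[[[-0.03,0.002,0,0,0,-0.57],[-0.057,0.003,0,0,0,-1.15],[-0.057,0.003,0,0,0,-1.15]]]' && python3 still.py
python3 -c "
from h import *
arc(.31)"
```

```text
time: 6.02
tcp_pos: [0.5115, -0.0882, 0.1247]
tool_rot: [0.599, 0.801, 0.0, 0.0]
force: [-0.4, 2.2, -3.2]
width: 0.257
LOOK t 6.02 rowshift 0.04 score 1.000 F [-0.4  2.2 -3.2]
time: 6.32
tcp_pos: [0.5121, -0.0899, 0.1247]
tool_rot: [0.591, 0.807, 0.0, 0.0]
force: [-0.5, 3.3, -2.9]
width: 0.259
LOOK t 6.32 rowshift 0.04 score 1.000 F [-0.5  3.3 -2.9]
time: 6.62
tcp_pos: [0.5127, -0.0915, 0.1247]
tool_rot: [0.583, 0.813, 0.0, 0.0]
force: [-0.5, 4.1, -2.3]
width: 0.257
LOOK t 6.62 rowshift 0.04 score 1.000 F [-0.5  4.1 -2.3]
time: 6.92
tcp_pos: [0.5133, -0.0931, 0.1247]
tool_rot: [0.575, 0.818, 0.0, 0.0]
force: [0.2, 3.7, -2.8]
width: 0.255
LOOK t 6.92 rowshift 0.04 score 1.000 F [ 0.2  3.7 -2.8]
t 6.97 tcp [ 0.5133 -0.0931  0.1247] shift [ 0.015  0.034 -0.009] turn [ 0.01  0.02 -0.24]
```

```bash

python3 -m crank '[[[-0.03,0.002,0,0,0,-0.57],[-0.057,0.004,0,0,0,-1.15],[-0.057,0.004,0,0,0,-1.15]]]' && python3 still.py && python3 -m crank '[[[-0.03,0.002,0,0,0,-0.57],[-0.057,0.004,0,0,0,-1.15],[-0.057,0.004,0,0,0,-1.15]]]' && python3 still.py && python3 -m crank '[[[-0.03,0.002,0,0,0,-0.57],[-0.057,0.004,0,0,0,-1.15],[-0.057,0.004,0,0,0,-1.15]]]' && python3 still.py && python3 -m crank '[[[-0.03,0.002,0,0,0,-0.57],[-0.057,0.004,0,0,0,-1.15],[-0.057,0.004,0,0,0,-1.15]]]' && python3 still.py
python3 -c "
from h import *
arc(.39)"
```

```text
time: 7.22
tcp_pos: [0.514, -0.0946, 0.1247]
tool_rot: [0.566, 0.824, 0.0, 0.0]
force: [-0.5, 3.8, -2.1]
width: 0.253
LOOK t 7.22 rowshift 0.04 score 1.000 F [-0.5  3.8 -2.1]
time: 7.52
tcp_pos: [0.5147, -0.0962, 0.1247]
tool_rot: [0.558, 0.83, 0.0, 0.0]
force: [1.2, 3.7, -1.5]
width: 0.259
LOOK t 7.52 rowshift 0.04 score 1.000 F [ 1.2  3.7 -1.5]
time: 7.82
tcp_pos: [0.5155, -0.0977, 0.1247]
tool_rot: [0.55, 0.835, 0.0, 0.0]
force: [0.2, 4.3, -1.5]
width: 0.262
LOOK t 7.82 rowshift 0.04 score 1.000 F [ 0.2  4.3 -1.5]
time: 8.12
tcp_pos: [0.5163, -0.0992, 0.1247]
tool_rot: [0.541, 0.841, -0.0, 0.0]
force: [0.1, 4.4, -1.4]
width: 0.256
LOOK t 8.12 rowshift 0.04 score 1.000 F [ 0.1  4.4 -1.4]
t 8.17 tcp [ 0.5163 -0.0993  0.1247] shift [ 0.014  0.033 -0.01 ] turn [ 0.01  0.01 -0.23]
```

```bash

python3 -m crank '[[[-0.03,0.002,0,0,0,-0.57],[-0.057,0.004,0,0,0,-1.15],[-0.057,0.004,0,0,0,-1.15]]]' && python3 still.py && python3 -m crank '[[[-0.03,0.002,0,0,0,-0.57],[-0.057,0.004,0,0,0,-1.15],[-0.057,0.004,0,0,0,-1.15]]]' && python3 still.py && python3 -m crank '[[[-0.03,0.002,0,0,0,-0.57],[-0.057,0.004,0,0,0,-1.15],[-0.057,0.004,0,0,0,-1.15]]]' && python3 still.py && python3 -m crank '[[[-0.03,0.002,0,0,0,-0.57],[-0.057,0.004,0,0,0,-1.15],[-0.057,0.004,0,0,0,-1.15]]]' && python3 still.py
python3 -c "
from h import *
look('pics/s4.png');arc(.47)"
```

```text
time: 8.42
tcp_pos: [0.5171, -0.1008, 0.1247]
tool_rot: [0.533, 0.846, -0.0, 0.0]
force: [0.9, 4.6, -1.3]
width: 0.259
LOOK t 8.42 rowshift 0.04 score 1.000 F [ 0.9  4.6 -1.3]
time: 8.72
tcp_pos: [0.5179, -0.1022, 0.1247]
tool_rot: [0.524, 0.852, -0.0, 0.0]
force: [0.9, 4.6, -1.0]
width: 0.26
LOOK t 8.72 rowshift 0.04 score 1.000 F [ 0.9  4.6 -1. ]
time: 9.02
tcp_pos: [0.5188, -0.1037, 0.1247]
tool_rot: [0.516, 0.857, -0.0, 0.0]
force: [0.5, 4.1, -0.4]
width: 0.255
LOOK t 9.02 rowshift 0.04 score 1.000 F [ 0.5  4.1 -0.4]
time: 9.32
tcp_pos: [0.5197, -0.1052, 0.1247]
tool_rot: [0.507, 0.862, -0.0, 0.0]
force: [0.2, 5.6, -0.5]
width: 0.26
LOOK t 9.32 rowshift 0.72 score 0.988 F [ 0.2  5.6 -0.5]
LOOK t 9.37 rowshift 0.95 score 0.994 F [-0.1  4.  -1.1]
t 9.42 tcp [ 0.5197 -0.1052  0.1247] shift [ 0.011  0.032 -0.01 ] turn [ 0.01  0.01 -0.22]
```

The stage started to sink at about 0.45 rad, at roughly 12 mm/s. I'll hold here and watch the speed.

```bash
python3 -m crank '[[[0,0,0,0,0,0],[0,0,0,0,0,0],[0,0,0,0,0,0],[0,0,0,0,0,0],[0,0,0,0,0,0]]]'; python3 still.py; python3 -m crank '[[[0,0,0,0,0,0],[0,0,0,0,0,0],[0,0,0,0,0,0],[0,0,0,0,0,0],[0,0,0,0,0,0]]]'; python3 still.py
```

```text
time: 9.83
tcp_pos: [0.5196, -0.1052, 0.1247]
tool_rot: [0.507, 0.862, -0.0, 0.0]
force: [0.4, 3.4, -0.1]
width: 0.259
LOOK t 9.83 rowshift 3.24 score 0.984 F [ 0.4  3.4 -0.1]
time: 10.3
tcp_pos: [0.5196, -0.1052, 0.1247]
tool_rot: [0.508, 0.862, -0.0, 0.0]
force: [0.5, 1.7, 0.2]
width: 0.26
LOOK t 10.30 rowshift 5.30 score 0.984 F [0.5 1.7 0.2]
```

```bash
for i in 1; do :; done; python3 -m crank '[[[0,0,0,0,0,0],[0,0,0,0,0,0],[0,0,0,0,0,0],[0,0,0,0,0,0],[0,0,0,0,0,0],[0,0,0,0,0,0],[0,0,0,0,0,0],[0,0,0,0,0,0]]]' |head -1; python3 still.py; python3 -m crank '[[[0,0,0,0,0,0],[0,0,0,0,0,0],[0,0,0,0,0,0],[0,0,0,0,0,0],[0,0,0,0,0,0],[0,0,0,0,0,0],[0,0,0,0,0,0],[0,0,0,0,0,0]]]'|head -1; python3 still.py; python3 -m crank '[[[0,0,0,0,0,0],[0,0,0,0,0,0],[0,0,0,0,0,0],[0,0,0,0,0,0],[0,0,0,0,0,0],[0,0,0,0,0,0],[0,0,0,0,0,0],[0,0,0,0,0,0]]]'|head -1; python3 still.py;  python3 -m crank '[[[0,0,0,0,0,0],[0,0,0,0,0,0],[0,0,0,0,0,0],[0,0,0,0,0,0],[0,0,0,0,0,0],[0,0,0,0,0,0],[0,0,0,0,0,0],[0,0,0,0,0,0]]]'|head -1; python3 still.py
```

```text
time: 11.02
LOOK t 11.02 rowshift 8.62 score 0.976 F [-0.2  1.1 -0.2]
time: 11.73
LOOK t 11.73 rowshift 11.59 score 0.969 F [0.2 0.7 0.1]
time: 12.45
LOOK t 12.45 rowshift 14.57 score 0.965 F [0.6 0.3 0.5]
time: 13.17
LOOK t 13.17 rowshift 17.26 score 0.958 F [1.  0.2 0.2]
```

```bash
python3 -m crank '[[[0,0,0,0,0,0],[0,0,0,0,0,0],[0,0,0,0,0,0],[0,0,0,0,0,0],[0,0,0,0,0,0],[0,0,0,0,0,0],[0,0,0,0,0,0],[0,0,0,0,0,0]]]' |head -1; python3 still.py; python3 -m crank '[[[0,0,0,0,0,0],[0,0,0,0,0,0],[0,0,0,0,0,0],[0,0,0,0,0,0],[0,0,0,0,0,0],[0,0,0,0,0,0],[0,0,0,0,0,0],[0,0,0,0,0,0]]]'|head -1; python3 still.py; python3 -m crank '[[[0,0,0,0,0,0],[0,0,0,0,0,0],[0,0,0,0,0,0],[0,0,0,0,0,0],[0,0,0,0,0,0],[0,0,0,0,0,0],[0,0,0,0,0,0],[0,0,0,0,0,0]]]'|head -1;  python3 - <<'E'
from h import *
look('pics/s5.png');im=imaging.snapshot("top");cv2.imwrite("pics/t5.png",cv2.resize(im[140:290,215:425,::-1],None,fx=3.8,fy=3.8,interpolation=cv2.INTER_CUBIC))
E
```

```text
time: 13.88
LOOK t 13.88 rowshift 20.05 score 0.951 F [-0.4  0.2 -0.3]
time: 14.6
LOOK t 14.60 rowshift 21.00 score 0.945 F [-0.   0.6 -0.2]
time: 15.32
LOOK t 15.32 rowshift 21.00 score 0.945 F [ 0.7  0.2 -0.8]
```

View pics/s5.png

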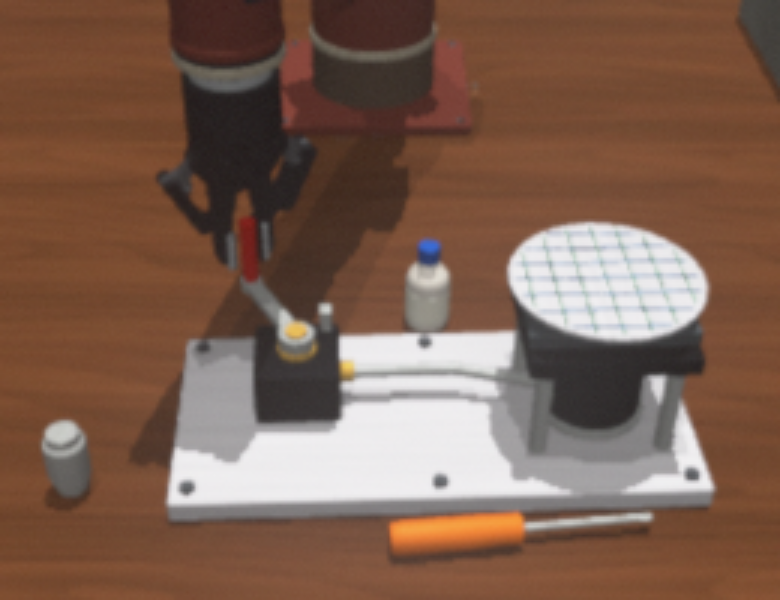

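View pics/t5.png

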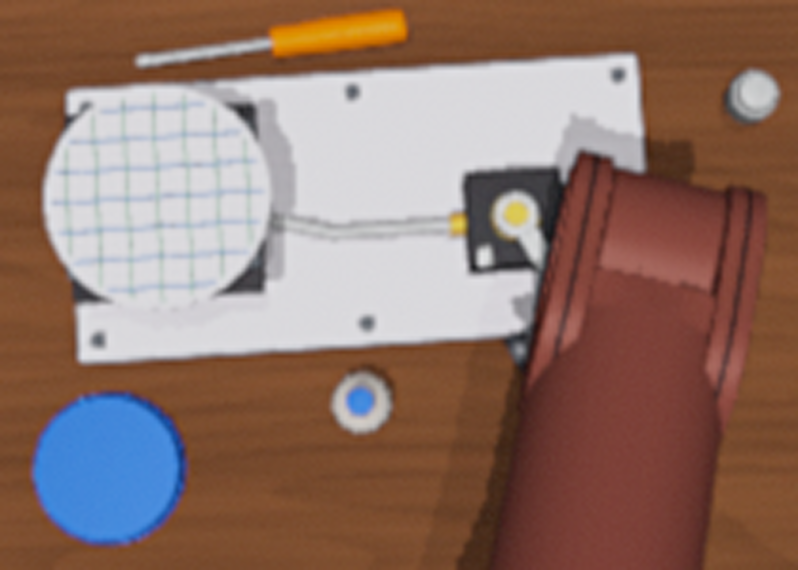

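The stage has stopped at a row shift of 21.00, the same in the last two looks, and it sits on the posts. That shift is about 57 mm in roughly 4.9 s. Now I'll cross the gap and push the lever back.

```bash
python3 -m crank '[[[0.08,0,0,0,0,0],[0.16,0,0,0,0,0],[0.23,0,0,0,0,0],[0.23,0,0,0,0,0]]]'; python3 -m crank '[[[0.057,0.003,0,0,0,1.15],[0.113,0.008,0,0,0,2.29],[0.17,0.013,0,0,0,3.44],[0.227,0.02,0,0,0,4.58],[0.283,0.027,0,0,0,5.73],[0.339,0.036,0,0,0,6.88],[0.395,0.046,0,0,0,8.02],[0.451,0.058,0,0,0,9.17]]]'; python3 -c "
from h import *
look();arc(.31,-.004)"
```

```text
time: 15.75
tcp_pos: [0.516, -0.0984, 0.1246]
tool_rot: [0.507, 0.862, 0.0, -0.0]
force: [0.4, -1.1, 0.6]
width: 0.257
time: 16.42
tcp_pos: [0.5115, -0.0874, 0.1248]
tool_rot: [0.576, 0.817, -0.0, 0.001]
force: [2.4, -4.8, -2.3]
width: 0.26
LOOK t 16.42 rowshift 21.00 score 0.945 F [ 2.4 -4.8 -2.3]
t 16.47 tcp [ 0.5113 -0.0871  0.1247] shift [ 0.07   0.027 -0.009] turn [ 0.01  0.08 -0.47]
```

```bash
python3 -m crank '[[[0.057,0.003,0,0,0,1.15],[0.113,0.008,0,0,0,2.29],[0.17,0.013,0,0,0,3.44],[0.227,0.02,0,0,0,4.58],[0.283,0.027,0,0,0,5.73],[0.339,0.036,0,0,0,6.88],[0.395,0.046,0,0,0,8.02],[0.451,0.058,0,0,0,9.17]]]'; python3 -c "
from h import *
look();arc(.15,-.004)"
```

```text
time: 17.13
tcp_pos: [0.508, -0.0743, 0.1247]
tool_rot: [0.639, 0.769, -0.001, 0.0]
force: [-0.2, -5.9, 0.9]
width: 0.257
LOOK t 17.13 rowshift 21.00 score 0.945 F [-0.2 -5.9  0.9]
t 17.18 tcp [ 0.508  -0.074   0.1247] shift [ 0.077  0.028 -0.01 ] turn [-0.03  0.07 -0.46]
```

```bash
python3 -m crank '[[[0.057,0.003,0,0,0,1.15],[0.113,0.008,0,0,0,2.29],[0.17,0.013,0,0,0,3.44],[0.227,0.02,0,0,0,4.58],[0.283,0.027,0,0,0,5.73],[0.283,0.027,0,0,0,5.73]]]'; python3 -c "
from h import *
look('pics/s6.png');arc(.05,-.004);arc(0,-.004)"
```

```text
time: 17.68
tcp_pos: [0.5069, -0.0656, 0.1247]
tool_rot: [0.677, 0.736, -0.001, 0.0]
force: [-1.8, -5.1, 2.9]
width: 0.254
LOOK t 17.68 rowshift 21.00 score 0.945 F [-1.8 -5.1  2.9]
t 17.73 tcp [ 0.5069 -0.0656  0.1247] shift [ 0.082  0.03  -0.011] turn [-0.07  0.06 -0.34]
t 17.73 tcp [ 0.5069 -0.0656  0.1247] shift [ 0.223  0.039 -0.011] turn [-0.06  0.06  2.53]
```

```bash
python3 -m crank '[[[0.03,0.002,0,0,0,0.57],[0.06,0.003,0,0,0,1.15],[0.085,0.005,0,0,0,1.7],[0.113,0.008,0,0,0,2.29],[0.113,0.008,0,0,0,2.29]]]'; python3 -c "
from h import *
s=sensors.get_state();print(s['force'],s['tcp_pos'])"
```

```text
time: 18.15
tcp_pos: [0.5067, -0.0625, 0.1246]
tool_rot: [0.691, 0.722, -0.001, 0.0]
force: [-2.7, -5.7, 1.7]
width: 0.259
[-2.65543431 -5.69248242  1.69329798] [ 0.50672774 -0.06247464  0.12464233]
```

```bash
python3 -m crank '[[[0.02,0,0,0,0,0.3],[0.04,0.001,0,0,0,0.6],[0.04,0.001,0,0,0,0.6]]]'
```

```text
time: 18.4
tcp_pos: [0.5067, -0.0613, 0.1247]
tool_rot: [0.695, 0.719, -0.001, -0.0]
force: [-2.2, -5.8, 2.9]
width: 0.254
```

```bash
python3 -m crank '[[[0.02,0,0,0,0,0.2],[0.03,0,0,0,0,0.4],[0.03,0,0,0,0,0.4]]]'; python3 -c "
from h import *
s=sensors.get_state();print(s['force'],s['tcp_pos'])"
```

```text
time: 18.65
tcp_pos: [0.5066, -0.0605, 0.1247]
tool_rot: [0.698, 0.716, -0.001, -0.0]
force: [-2.9, -5.5, 2.4]
width: 0.254
[-2.94446471 -5.4619837   2.35694934] [ 0.50663425 -0.0604718   0.12467544]
```

```bash
python3 -m crank '[[[0.015,0,0,0,0,0],[0.02,0,0,0,0,0],[0.02,0,0,0,0,0]]]'; python3 -c "
from h import *
s=sensors.get_state();print(s['force'],s['tcp_pos'])"
```

```text
time: 18.9
tcp_pos: [0.5065, -0.0599, 0.1247]
tool_rot: [0.698, 0.716, -0.001, -0.0]
force: [-3.5, -5.4, 2.3]
width: 0.259
[-3.52926013 -5.43975364  2.2743888 ] [ 0.50654979 -0.05993075  0.12465123]
```

```bash
python3 -m crank '[[[0.015,0,0,0,0,0],[0.02,0,0,0,0,0],[0.02,0,0,0,0,0]]]'
```

```text
time: 19.15
tcp_pos: [0.5065, -0.0593, 0.1247]
tool_rot: [0.698, 0.716, -0.001, -0.0]
force: [-3.1, -5.6, 3.6]
width: 0.257
```

```bash
python3 -m crank '[[[0.015,0,0,0,0,0],[0.02,0,0,0,0,0],[0.02,0,0,0,0,0]]]'
```

```text
time: 19.4
tcp_pos: [0.5064, -0.0587, 0.1246]
tool_rot: [0.698, 0.716, -0.001, -0.0]
force: [-3.2, -6.4, 3.6]
width: 0.257
```

```bash
python3 -m crank '[[[0.015,0,0,0,0,0],[0.02,0,0,0,0,0],[0.02,0,0,0,0,0]]]'
```

```text
time: 19.65
tcp_pos: [0.5064, -0.0586, 0.1246]
tool_rot: [0.698, 0.716, -0.001, 0.0]
force: [-3.3, -8.0, 4.0]
width: 0.262
```

```bash
python3 -m crank '[[[0.01,0,0,0,0,0],[0.015,0,0,0,0,0],[0.015,0,0,0,0,0]]]'
```

```text
time: 19.9
tcp_pos: [0.5064, -0.0586, 0.1246]
tool_rot: [0.698, 0.716, -0.001, 0.0]
force: [-2.8, -9.1, 2.3]
width: 0.256
```

```bash
python3 -m crank '[[[0.01,0,0,0,0,0],[0.02,0,0,0,0,0],[0.03,0,0,0,0,0],[0.03,0,0,0,0,0]]]'
```

```text
time: 20.23
tcp_pos: [0.5064, -0.0585, 0.1246]
tool_rot: [0.698, 0.716, -0.002, 0.001]
force: [-2.6, -11.7, 2.0]
width: 0.258
```

```bash
python3 -m crank '[[[0.01,0,0,0,0,0],[0.02,0,0,0,0,0],[0.03,0,0,0,0,0],[0.03,0,0,0,0,0]]]'
```

```text
time: 20.57
tcp_pos: [0.5064, -0.0585, 0.1246]
tool_rot: [0.698, 0.716, -0.002, 0.001]
force: [-2.6, -15.9, 1.2]
width: 0.256
```

```bash
python3 -m crank '[[[0,0,0,0,0,0],[0,0,0,0,0,0],[0,0,0,0,0,0],[0,0,0,0,0,0]]]'; python3 - <<'E'
from h import *
look('pics/s7.png')
im=imaging.snapshot("wrist")[140:380,190:450]; cv2.imwrite("pics/w7.png",cv2.resize(im[:,:,::-1],None,fx=2.5,fy=2.5))
E
```

```text
time: 20.9
tcp_pos: [0.5064, -0.0585, 0.1246]
tool_rot: [0.698, 0.716, -0.002, 0.001]
force: [-1.7, -14.7, 0.9]
width: 0.262
LOOK t 20.90 rowshift 21.00 score 0.945 F [ -1.7 -14.7   0.9]
```

View pics/w7.png

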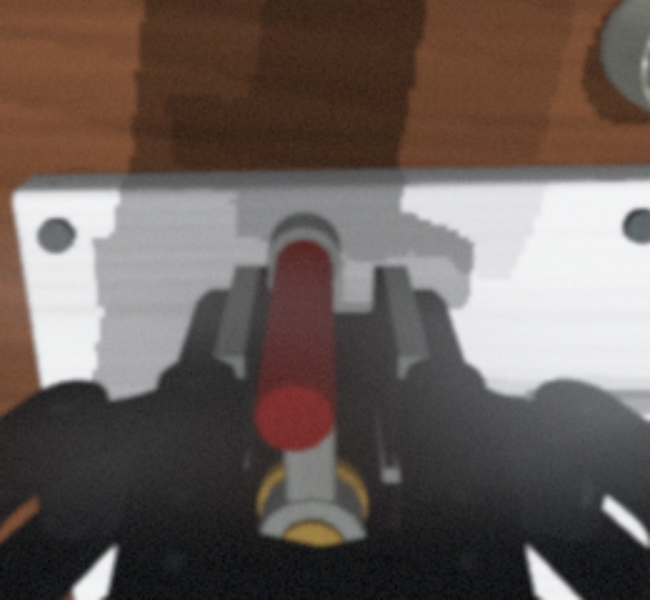

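```bash
python3 - <<'E'
from h import *
s=sensors.get_state();T=pose(s["tcp_pos"],s["tool_rot"])
for z,p in [(.147,(295,416)),(.091,(313,534))]:
    print(atz(ray("wrist",(p[0]/2.5+190,p[1]/2.5+140),T),z))
T=pose([.5078,-.0613,.1255],[.694,.72,0,0])
for z,p in [(.147,(311,412)),(.091,(317,534))]:
    print(atz(ray("wrist",(p[0]/2.5+190,p[1]/2.5+140),T),z))
E
```

```text
[ 0.50659154 -0.06340302  0.147     ]
[ 0.5864102  -0.05950005  0.091     ]
[ 0.50773063 -0.0636934   0.147     ]
[ 0.58869081 -0.06011338  0.091     ]
```

```bash
python3 - <<'E'
from h import *
s=sensors.get_state();print({k:np.round(v,3) for k,v in s.items()})
im=imaging.snapshot("scene");cv2.imwrite("pics/s8.png",cv2.resize(im[150:250,250:380,::-1],None,fx=6,fy=6,interpolation=cv2.INTER_CUBIC))
E
```

```text
{'time': np.float64(21.0), 'q': array([-0.607,  0.176,  0.698,  1.979, -0.127,  1.032,  1.744]), 'qd': array([-0.002,  0.001, -0.001, -0.   , -0.   , -0.001,  0.   ]), 'joint_torque': array([-7.7420e+00, -3.8582e+01, -3.0690e+00, -3.6096e+01, -4.3650e+00,
        1.2000e-02,  3.0000e-02]), 'tcp_pos': array([ 0.506, -0.058,  0.125]), 'tool_rot': array([ 0.698,  0.716, -0.002,  0.001]), 'force': array([ -2.199, -15.253,   1.911]), 'wrist_torque': array([-2.995,  0.426, -0.062]), 'width': np.float64(0.257)}
```

View pics/s8.png

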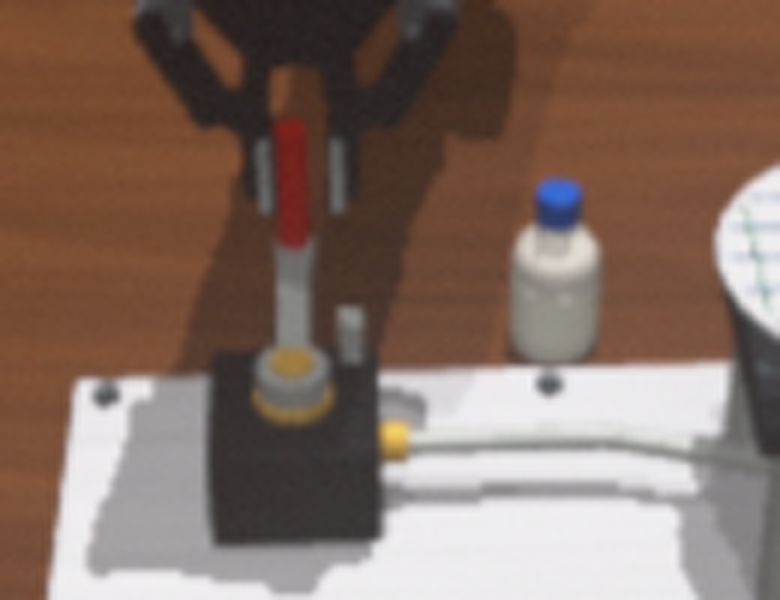

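The wrist torque over the force puts the contact about 0.197 m below the wrist, so it is at the pads on the pin. The valve is seated at about 15 N and the lever is back at its original angle. I'll release gently.

```bash
python3 -m crank '[[[-0.05,0,0,0,0,0],[-0.1,0,0,0,0,0],[-0.15,0,0,0,0,0],[-0.2,0,0,0,0,0],[-0.2,0,0,0,0,0]]]'
```

```text
time: 21.47
tcp_pos: [0.5075, -0.0601, 0.1247]
tool_rot: [0.697, 0.717, 0.0, -0.0]
force: [0.7, -0.1, -0.6]
width: 0.259
```

```bash
python3 -m crank '[[[-0.04,0,0,0,0,0],[-0.07,0,0,0,0,0],[-0.07,0,0,0,0,0],[-0.07,0,0,0,0,0]]]' 36; python3 -c "
from h import *
look('pics/s9.png')
s=sensors.get_state();im=imaging.snapshot('wrist')[140:380,190:450]; cv2.imwrite('pics/w9.png',cv2.resize(im[:,:,::-1],None,fx=2.5,fy=2.5));T=pose(s['tcp_pos'],s['tool_rot']);print(s['tcp_pos'],s['tool_rot'])"
```

```text
time: 21.8
tcp_pos: [0.5075, -0.0624, 0.1247]
tool_rot: [0.697, 0.717, -0.0, -0.0]
force: [0.1, -0.4, 0.1]
width: 0.42
LOOK t 21.80 rowshift 21.00 score 0.945 F [ 0.1 -0.4  0.1]
[ 0.5074699  -0.06238032  0.12464695] [ 6.96814107e-01  7.17251768e-01 -1.43026843e-05 -2.29886928e-05]
```

View pics/w9.png

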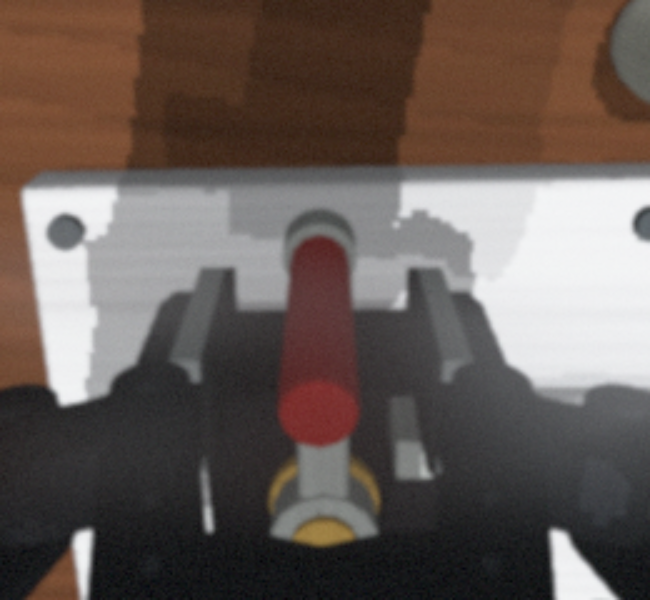

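The pin is free and centred between the opened pads. I'll go straight up and then back away from the lift so I can compare the lever with its starting pose.

```bash
python3 -m crank '[[[0,0,-0.7,0,0,0],[0,0,-1.4,0,0,0],[0,0,-2.4,0,0,0],[0,0,-3.4,0,0,0],[0,0,-4.4,0,0,0],[0,0,-5,0,0,0],[0,0,-5,0,0,0],[0,0,-5,0,0,0]]]'; python3 -m crank '[[[7,-1,0,0,0,0],[7,-1,0,0,0,0],[7,-1,0,0,0,0],[7,-1,0,0,0,0],[7,-1,0,0,0,0],[7,-1,0,0,0,0],[7,-1,0,0,0,0],[7,-1,0,0,0,0]]]'; python3 - <<'E'
from h import *
look()
for n,(r,c) in {"scene":((155,295),(240,450)),"top":((140,290),(215,425))}.items():
    im=imaging.snapshot(n)[r[0]:r[1],c[0]:c[1],::-1];cv2.imwrite(f"pics/{n}9.png",cv2.resize(im,None,fx=3.8,fy=3.8,interpolation=cv2.INTER_CUBIC))
E
```

```text
time: 22.57
tcp_pos: [0.5079, -0.0624, 0.2754]
tool_rot: [0.697, 0.717, 0.001, 0.0]
force: [0.4, -0.4, -1.1]
width: 0.424
time: 23.23
tcp_pos: [0.471, 0.1461, 0.2734]
tool_rot: [0.697, 0.717, -0.001, -0.0]
force: [-0.1, -0.2, -0.4]
width: 0.421
LOOK t 23.23 rowshift 21.24 score 0.856 F [-0.1 -0.2 -0.4]
```

View pics/scene9.png

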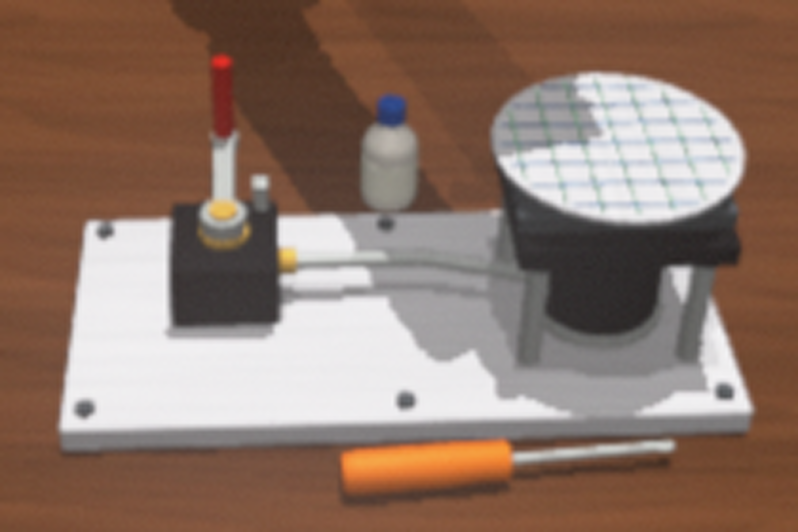

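View pics/top9.png

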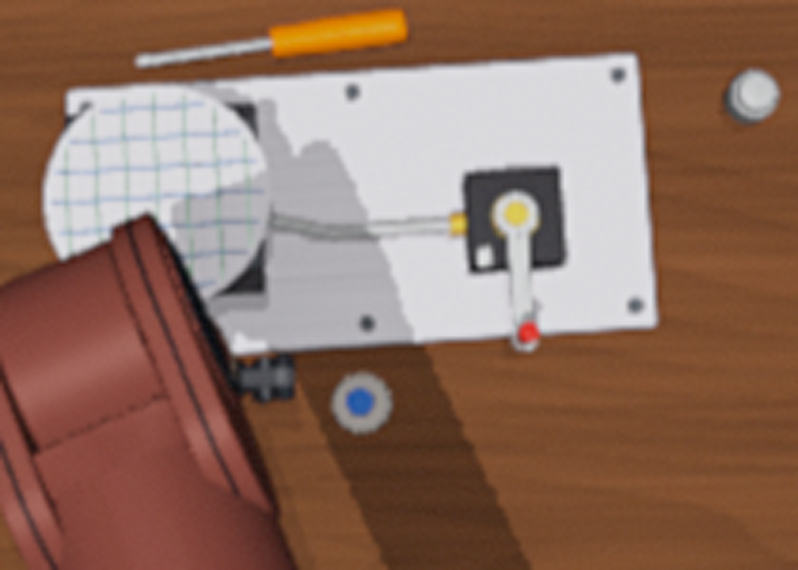

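The lever and everything around it look the same as at the start. I'll put a number on it from the red centroid of the pin.

```bash
python3 - <<'E'
import cv2,numpy as np
for a,b in (("tp_z","top9"),("sc_z","scene9")):
    for n in (a,b):
        i=cv2.imread(f"pics/{n}.png").astype(float);w=np.clip(i[:,:,2]-np.maximum(i[:,:,0],i[:,:,1])-70,0,None)
        if n[0]=='t': m=np.zeros_like(w);m[310:360,500:560]=1
        else: m=np.zeros_like(w);m[40:145,195:245]=1
        w*=m;y,x=np.mgrid[:w.shape[0],:w.shape[1]];print(n,(w*x).sum()/w.sum()/3.8,(w*y).sum()/w.sum()/3.8)
A,B=cv2.imread("pics/tp_z.png",0),cv2.imread("pics/top9.png",0)
print("diff obj",np.abs(A[60:130,720:790].astype(int)-B[60:130,720:790]).max(),"driver",np.abs(A[0:70,270:420].astype(int)-B[0:70,270:420]).max())
E
```

```text
tp_z 139.04556256283706 87.34860183087277
top9 139.03517890359998 87.35329238761734
sc_z 58.21511848723055 18.614418727772854
scene9 58.215423597854745 18.77020270884465
diff obj 5 driver 5
```

```bash
python3 -m crank '[[[0,0,-1,0,0,0],[0,0,-1,0,0,0],[0,0,-1,0,0,0],[0,0,-1,0,0,0]]]'; python3 - <<'E'
from h import *
look()
im=imaging.snapshot("wrist");cv2.imwrite("pics/w10.png",im[:,:,::-1])
from bench import workorder
print(workorder.finish_job())
E
```

```text
time: 23.72
tcp_pos: [0.4716, 0.1457, 0.3045]
tool_rot: [0.697, 0.717, 0.0, -0.0]
force: [-0.5, -0.1, -0.1]
width: 0.423
LOOK t 23.72 rowshift 21.25 score 0.847 F [-0.5 -0.1 -0.1]
the job is handed in; nothing more can be done
None
```

The stage is down on its stops, the valve is shut, and I handed the job in at about 24 s, with the gripper clear and about 0 N on the wrist.

- **Lowering:** I straddled the pin and turned the lever anticlockwise in 0.02 rad steps. The stage started to sink at about 0.45 rad. I held the lever there, and the stage came down about 57 mm at roughly 10–13 mm/s until it stopped.
- **Shutting:** I pushed the lever back until it met the seat. The wrist force rose from about 5.5 N of lever friction to a peak reading of 15.9 N, settling at about 15 N. Then I backed off, opened the fingers and went straight up.

**Last checks:**
- **Lever:** In the top camera, the pin is within 0.02 px of where it was before I touched it. The scene camera agrees sideways and shows a 0.16 px vertical difference.
- **Stage:** Its image stayed at exactly the same height through the whole shutting push. After I moved away it read 0.25 px different, with a weaker match, because the arm's shadow lay across the wafer.
- **Bystanders:** The objective and screwdriver are unchanged in the images, and the bottle looks unchanged. The carrier was hidden behind the arm in the last top view. I took a final wrist picture but did not look at it. The arm passed well above the carrier.

**One mismatch:** The seat felt stiffer than described. The tool moved only about 0.2 mm between 6 and 16 N, where 8 N per mm would give about 1.2 mm. I relied on the force reading, the wrist torque (which put the contact at the pads) and the lever's angle instead.

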